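# Seat the vacuum battery in its charging dock

## Robot

A 6-joint arm with a two-finger parallel gripper is mounted at the origin on the work surface. World frame = base frame: x ahead of the robot, y to its left, z up, the work surface at z = 0. Lengths are in m, angles in rad, forces in N, time in s.
With the tool pointing down it reaches from about 0.225 to 0.875 m from the base axis. Payload 3.4 kg.
Tool frame: the origin (TCP) lies on the centre line of the jaws, within the pads' length; the fingertips stand 22 mm ahead of it and the grasp point (between the pads) lies 3 mm ahead of it; z points along the fingers, y is the line along which they close (so a half turn about z gives the same grasp; the last joint's range is limited). The gripper opens to 85 mm and grips with 20 to 120 N. Pads are 22 mm wide; open, the fingers measure 114 mm over their backs; the gripper's body (76 mm by 85 mm) begins 54 mm behind the grasp point. The pads swing forward as they close: fully open they stand 13 mm farther back than shut.
Start: joints at [-1.422, 0.276, 1.505, -0, 1.361, -0.121], TCP at [0.153, -0.554, 0.233] pointing down, gripper open.
Joint ranges: [-2.89, 2.89], [-0.75, 2.08], [0.22, 2.7], [-1.18, 4.32], [0.11, 2.71], [-2.7, 2.7]. Speed limits (rad/s): [2.57, 2.57, 3.14, 3.14, 3.14, 3.14].

## Interface

Orientations are given as a unit quaternion [w, x, y, z].
In Python, from rig import manip gives the robot as it stands.
- The arm moves only by the shell command python3 steer.py 'ROWS' [OPENING] [FORCE]. ROWS is a JSON list of rows, 1 to 5 of them, each an object with the fields dx, dy, dz (the shift in m), spin (a turn about the tool's z in rad); a field left out counts as zero; each row shifts and turns the commanded pose from where the row before left it, along the tool's axes as they then stand; what a row does not reach is not made up. A row lasts 1/12 s, in which the tool goes at most 0.0417 m and 0.125 rad, less where a joint would pass 70% of its speed; a pose out of reach is approached as far as the arm can. OPENING is the finger opening in m, set as the command begins (- or left out keeps the last). The fingers move at their own pace and stop on an object; FORCE is the grip in N (left out, the last holds). Time passes only in rows, so rows that do not move let the fingers close. It prints the time, the measured TCP pose, the force, the opening and the grip force at its end. Input that does not fit is refused with a message, and nothing moves.
- manip.get_state(): the state, without advancing time (a new reading comes with each control period).
- manip.get_image(name): name is "side" or "top" or "wrist"; returns a dict with "img" (400x640x3 uint8, red, green, blue), "camera_matrix" (3x3 intrinsics, pixels), "T" (4x4, takes a point from camera to world coordinates); the wrist camera has in their place "hand_eye" (4x4, takes a point from camera to tool coordinates, whose origin is the TCP and whose axes are the flange's). Camera axes: x right, y down, z forward; pixel columns grow to the right and rows downward; lengths in m; the calibration is good to about 2 mm. The wrist camera is an equidistant fisheye: a pixel r from the principal point sees the ray r / f radians off the axis. A picture is of the moment at which its call begins: read the wrist's pose just before it. There is no depth.
- manip.sign_off(): hands the job in; it is judged then, once.
The state is a dict: "clock": time; "qpos": joint angles; "qd": joint speeds; "effort": joint torques, N m; "position": TCP position; "ee_rot": TCP orientation; "contact_force": force on the tool from outside, world axes, zero at the start; "moment": the same for the moment, N m; "width": finger opening in m; "gripper_force": force on a finger pad.
Only numpy, scipy, OpenCV 4.12 (cv2) and the standard library are available. Lean on these libraries where they do the work, as an engineer would, in place of code of your own. Each camera call takes 0.05 s, during which the arm holds its last target. There are 200 camera calls.

## Task

Put the long battery pack, the one with a tongue at one end, into the white charging dock on the counter: hook its tongue under the dock's lip first, then swing the other end down until the pack lies flat on the dock's floor, and let go. Leave the short pack without a tongue where it lies.

Things in the scene. Friction and masses are not known exactly. Their poses are not given: they have to be found in the camera images.
- pack: Long grey vacuum battery pack, 0.4 kg. Block 110 (x) x 46 (y) x 38 (z) mm; from its -x end a tongue sticks out 26 mm, 30 mm wide, 7 mm thick, flush with the underside. Black ridges on top near the +x (heel) end. Origin: centre of the block's underside; z up. Starts flat on the counter, its tongue pointing roughly to the robot (within 0.5 rad).
- tongue_tip (a point): Middle of the end of the pack's tongue, on the underside: x = -81 mm, y = 0, z = 0 in the pack's frame; same axes as the pack.
- dock: White dock, fixed, x -98 to 78, y +-39 mm. Origin on the counter, z up. Black pocket floor z = 10 mm; lip at the -x end, which points to the robot within 0.35 rad. Low +x end wall: inner face x = 63 mm, slopes outward up to z = 21. Low side walls: inner faces y = +-30 mm, flared outward, up to z = 19. Seated pack: axes as the dock's, origin x -7 to 8, z 10 mm. No snap or spring.
- lip_edge (a point): Middle of the lower free edge of the dock's lip: x = -62, y = 0, z = 26 mm in the dock's frame, same axes. The lip is 6 mm thick and roofs a slot 64 mm wide (y), 16 mm high and 28 mm deep (to x = -90 mm), open to +x. From lip to low end wall is 125 mm, the pack with tongue 136 mm: it cannot go straight down.
- short_pack: Shorter grey battery pack without a tongue, a plain block 70 (x) x 46 (y) x 38 (z) mm; origin at the centre of its underside. It belongs to another appliance and stays where it is.

How it is judged:
On the way:
1. the tongue's end is under the lip (at least 5 mm in) while the pack is still tilted at least 3 degrees with its other end up (x of tongue_tip in the frame of dock between -0.096 and -0.067 m and y of tongue_tip in the frame of dock between -0.025 and 0.025 m and z of tongue_tip in the frame of dock below 0.022 m and angle between pack's own z axis and vertical between 0.052 and 0.9 rad), for 0.1 s.
At the end, for the whole second after the job is handed in: The long pack rests in the dock the right way up, tongue under the lip by at least 5 mm and within 25 mm of the middle, lying flat on the pocket floor (underside centre within 4.5 mm of it, the tongue's end within 7 mm, tilt under 6 degrees), in line with the dock within 15 degrees, at rest (x of tongue_tip in the frame of dock between -0.096 and -0.067 m and y of tongue_tip in the frame of dock between -0.025 and 0.025 m and z of tongue_tip in the frame of dock below 0.017 m and z of pack in the frame of dock below 0.0145 m and angle between pack's own z axis and vertical below 0.1 rad and angle between the x axis of pack and the x axis of dock, either way round below 0.2618 rad and linear speed of pack below 0.02 m/s and angular speed of pack below 0.2 rad/s); the robot touches nothing.
It fails at once if the short pack is moved by more than 30 mm (distance of short_pack from where it was at the start of the episode above 0.03 m).
It also fails if it takes over 40 s, if anything falls off the work surface, if the arm or the gripper's body presses on something with over 40 N, if the wrist force passes 120 N, or if a joint passes its speed limit or range.

## Working session

There is one attempt and no reset: what is moved stays moved. The work goes in short steps, Python scripts to look and compute and a shell command to move; the robot and the scene stay as the last step left them, time stands still between calls to the robot, and variables do not carry over. Pictures are saved under pics/ and viewed, at most 10 in all, crops included, and the job is handed in when it is done.

```bash
ls; mkdir -p pics
python3 - <<'E'
from rig import manip
import cv2,json
s=manip.get_state();print(s)
for n in("top","side"):
    d=manip.get_image(n);cv2.imwrite(f"pics/{n}0.png",d["img"][:,:,::-1]);print(n,d["camera_matrix"],d["T"])
E
```

```text
pics
rig.py
steer.py
{'clock': 0.0, 'qpos': array([-1.42199616e+00,  2.76598796e-01,  1.50614966e+00, -6.06863195e-06,
        1.36065688e+00, -1.20998544e-01]), 'qd': array([-0.00148243,  0.00110843, -0.00049528, -0.00066612, -0.00053878,
       -0.00146163]), 'effort': array([-5.34507744e-04, -4.16777372e+01, -2.45803517e+01, -2.97822526e-04,
        1.12291003e-02,  1.22133036e-05]), 'position': array([ 0.15317505, -0.55368397,  0.23183093]), 'ee_rot': array([-9.06212367e-04,  9.90914379e-01,  1.34491159e-01, -1.55651789e-05]), 'contact_force': array([-0.29685817, -0.55041267,  0.61064077]), 'moment': array([-0.06297425,  0.02267669, -0.0100181 ]), 'gripper_force': 0.0, 'width': 0.08548062963487832}
top [[368.77537466   0.         321.34496299]
 [  0.         368.77537466 194.13752064]
 [  0.           0.           1.        ]] [[ 0.12062015 -0.97116224  0.20565673  0.3234298 ]
 [-0.99269767 -0.11769978  0.02642153 -0.01091886]
 [-0.00145384 -0.20734193 -0.97826745  0.83183898]
 [ 0.          0.          0.          1.        ]]
side [[515.33326332   0.         317.38011998]
 [  0.         515.33326332 199.34027267]
 [  0.           0.           1.        ]] [[-0.85003542 -0.24541965  0.46605684  0.0218004 ]
 [-0.52620753  0.43490283 -0.7307292   0.71043189]
 [-0.02335413 -0.86638832 -0.49882448  0.54381758]
 [ 0.          0.          0.          1.        ]]
```

View pics/top0.png

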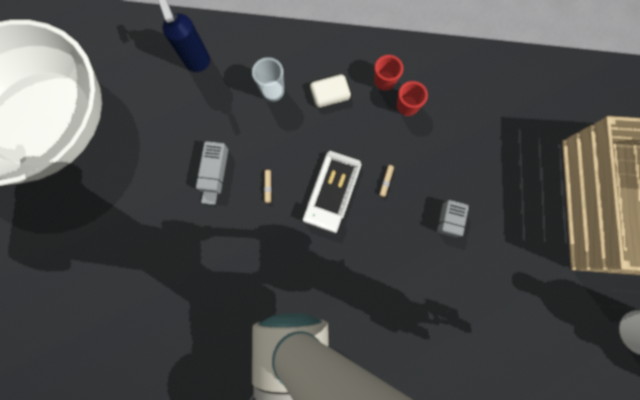

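View pics/side0.png

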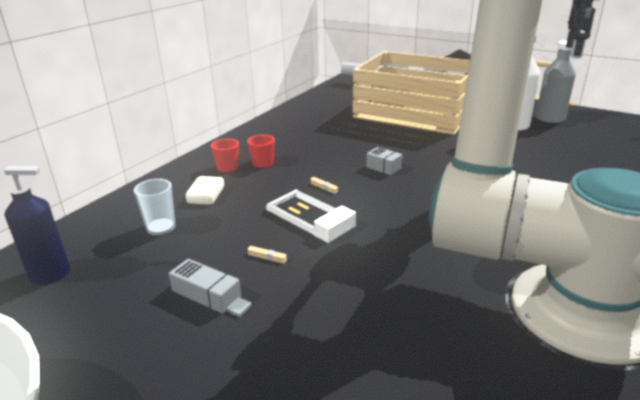

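The top view shows the long pack at about (211,168) with its tongue end at (208,203), the dock at (333,190) with its lip end at (322,222), and the short pack at (454,218). The small sticks lie between them.

Run:
```python
import cv2,numpy as np
t=cv2.imread("pics/top0.png")
a=cv2.resize(t[130:215,185:240],None,fx=7,fy=7,interpolation=cv2.INTER_CUBIC)
b=cv2.resize(t[148:233,300:365],None,fx=6.0,fy=7,interpolation=cv2.INTER_CUBIC)
o=np.hstack([a,b]);o=np.clip(o.astype(float)*1.3,0,255).astype(np.uint8)
cv2.imwrite("pics/crop1.png",o);print(o.shape)
```

```text
(595, 775, 3)
```

View pics/crop1.png

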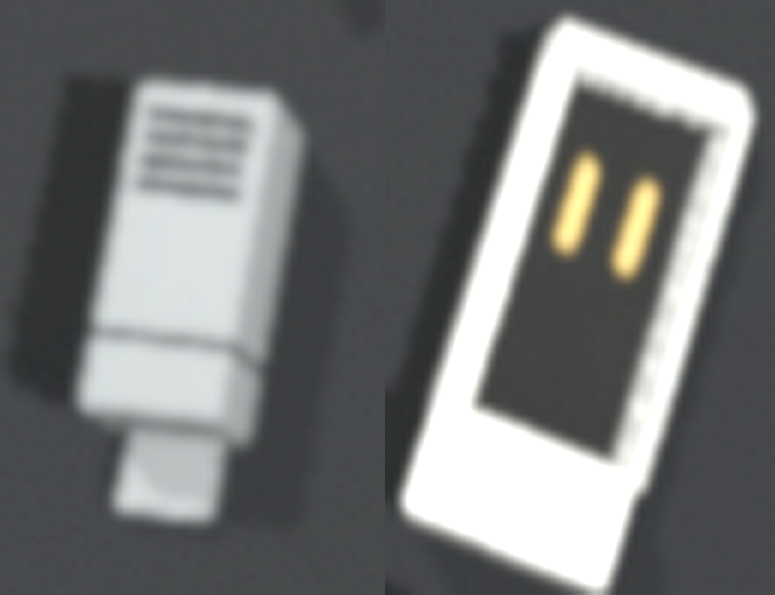

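```bash
cat > fit.py <<'E'
import numpy as np
from scipy.optimize import least_squares
K=np.array([[368.77537466,0,321.34496299],[0,368.77537466,194.13752064],[0,0,1]])
T=np.array([[0.12062015,-0.97116224,0.20565673,0.3234298],[-0.99269767,-0.11769978,0.02642153,-0.01091886],[-0.00145384,-0.20734193,-0.97826745,0.83183898],[0,0,0,1]])
def proj(P):
    c=(P-T[:3,3])@T[:3,:3];c=c@K.T;return c[:,:2]/c[:,2:]
def fit(obj,px,free_z=False):
    obj=np.array(obj)/1e3;px=np.array(px)
    def w(p):
        c,s=np.cos(p[2]),np.sin(p[2]);return obj@np.array([[c,s,0],[-s,c,0],[0,0,1]])+[p[0],p[1],0]
    r=least_squares(lambda p:(proj(w(p))-px).ravel(),[.4,0,0]);return r.x,r.fun.reshape(-1,2).round(2)
if __name__=="__main__":
    m=lambda L,u0,fx:[(u0+(u+.5)/fx-.5,v0+(v+.5)/7-.5) for u,v,v0 in L]
    pk=m([(138,78,130),(277,92,130),(78,408,130),(225,430,130),(115,512,130),(213,522,130)],185,7)
    print(fit([(55,23,38),(55,-23,38),(-55,23,38),(-55,-23,38),(-81,15,7),(-81,-15,7)],pk))
    dk=m([(u-385,v,148) for u,v in[(403,505),(605,592),(557,13),(754,92),(640,490)]],300,6)
    print(fit([(-98,39,32),(-98,-39,32),(78,39,21),(78,-39,21),(-62,-39,32)],dk))
E
python3 fit.py
```

```text
(array([0.52578006, 0.26551266, 0.01335243]), array([[-0.  ,  0.42],
       [ 0.15,  0.47],
       [-0.03,  0.23],
       [-0.47, -0.74],
       [ 0.68, -0.15],
       [-0.31, -0.19]]))
(array([ 0.51556896, -0.01479661, -0.21785106]), array([[-0.08,  0.73],
       [ 0.03,  0.16],
       [ 0.61,  0.2 ],
       [-0.07, -0.32],
       [-0.46, -0.78]]))
```
Pack (0.526,0.2655), yaw 0.013. Dock (0.5156,-0.0148), yaw -0.218.

Fitted poses: the pack is at (0.526, 0.2655) with yaw 0.013, and the dock is at (0.5156, −0.0148) with yaw −0.218. The tool can't tilt, so I'll grip the heel lightly and let the tongue end sag.

```bash
python3 steer.py '[{"spin": 0.12},{"spin": 0.12},{"dx": 0.018,"dy": -0.035,"spin": 0.017},{"dx": 0.018,"dy": -0.035},{"dx": 0.018,"dy": -0.035}]' 0.085 20
python3 steer.py '[{"dx": 0.018,"dy": -0.035},{"dx": 0.018,"dy": -0.035},{"dx": 0.018,"dy": -0.035},{"dx": 0.018,"dy": -0.035},{"dx": 0.018,"dy": -0.035}]'
python3 steer.py '[{"dx": 0.018,"dy": -0.035},{"dx": 0.018,"dy": -0.035},{"dx": 0.018,"dy": -0.035},{"dx": 0.018,"dy": -0.035},{"dx": 0.018,"dy": -0.035}]'
python3 steer.py '[{"dx": 0.018,"dy": -0.035},{"dx": 0.018,"dy": -0.035},{"dx": 0.018,"dy": -0.035},{"dx": 0.018,"dy": -0.035},{"dx": 0.018,"dy": -0.035}]'
python3 steer.py '[{},{}]'
```

```text
clock: 0.52
position: [0.2054, -0.4469, 0.2318]
ee_rot: [-0.001, 1.0, 0.005, -0.0]
contact_force: [1.2, 0.6, -0.3]
width: 0.0851
gripper_force: 0.0
clock: 0.93
position: [0.2932, -0.2701, 0.2325]
ee_rot: [-0.0, 1.0, 0.006, -0.0]
contact_force: [0.3, 0.2, 0.1]
width: 0.0851
gripper_force: 0.0
clock: 1.35
position: [0.3809, -0.094, 0.2327]
ee_rot: [0.0, 1.0, 0.006, 0.0]
contact_force: [0.7, -0.8, 0.6]
width: 0.0849
gripper_force: 0.0
clock: 1.77
position: [0.4687, 0.0822, 0.2325]
ee_rot: [0.0, 1.0, 0.007, -0.0]
contact_force: [-0.0, -0.2, -0.1]
width: 0.0851
gripper_force: 0.0
clock: 1.93
position: [0.4687, 0.0819, 0.232]
ee_rot: [0.0, 1.0, 0.009, -0.001]
contact_force: [-0.0, -0.2, -0.1]
width: 0.0851
gripper_force: 0.0
```

```bash
python3 steer.py '[{"dx": 0.02,"dy": -0.036},{"dx": 0.02,"dy": -0.036},{"dx": 0.02,"dy": -0.036},{"dx": 0.02,"dy": -0.036},{"dx": 0.02,"dy": -0.036}]'
python3 steer.py '[{"dx": 0.002,"dy": -0.003,"dz": 0.02},{"dz": 0.04},{"dz": 0.04},{"dz": 0.02},{}]'
python3 - <<'E'
from rig import manip
import cv2,numpy as np
s=manip.get_state();print(s["position"],s["ee_rot"])
d=manip.get_image("wrist");print(d["camera_matrix"],d["hand_eye"])
cv2.imwrite("pics/w1.png",d["img"][:,:,::-1])
E
```

```text
clock: 2.35
position: [0.5667, 0.2609, 0.2326]
ee_rot: [0.001, 1.0, 0.005, -0.0]
contact_force: [0.0, -1.4, 0.4]
width: 0.0852
gripper_force: 0.0
clock: 2.77
position: [0.5641, 0.2611, 0.1069]
ee_rot: [0.002, 1.0, 0.006, -0.006]
contact_force: [-1.1, -0.4, -0.5]
width: 0.0849
gripper_force: 0.0
[0.5640662  0.26108571 0.10690272] [ 0.00237606  0.99996386  0.00554523 -0.00599021]
[[309.70691629   0.         318.38110044]
 [  0.         309.70691629 199.26516483]
 [  0.           0.           1.        ]] [[-4.30311315e-04 -9.46219760e-01 -3.23524312e-01  8.40556486e-02]
 [ 9.99999726e-01 -2.12123006e-04 -7.09672220e-04  3.33199956e-04]
 [ 6.02878928e-04 -3.23524529e-01  9.46219592e-01 -1.41925675e-01]
 [ 0.00000000e+00  0.00000000e+00  0.00000000e+00  1.00000000e+00]]
```

View pics/w1.png

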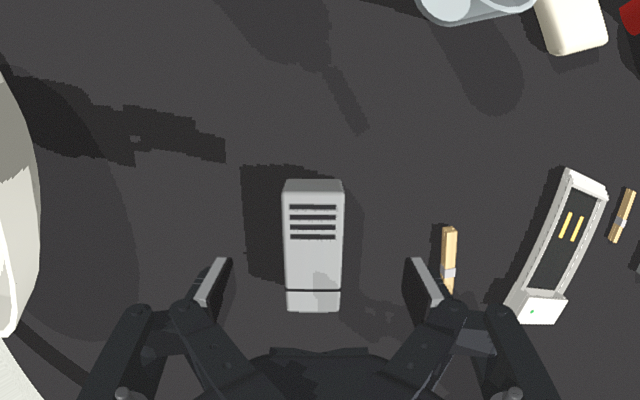

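The wrist view shows the pack between the fingers. Its top heel corners are at (283,192) and (344,192), and its top tongue-side corners at (286,311) and (340,312). The dock's far corners are at (570,168) and (608,191), its near-right bottom corner is around (557,325), and the lip top corners are around (504,308), (522,291) and (567,298).

```bash
cat > wr.py <<'E'
import numpy as np
from scipy.spatial.transform import Rotation as R
H=np.array([[-4.30311315e-04,-9.46219760e-01,-3.23524312e-01,8.40556486e-02],[9.99999726e-01,-2.12123006e-04,-7.09672220e-04,3.33199956e-04],[6.02878928e-04,-3.23524529e-01,9.46219592e-01,-1.41925675e-01],[0,0,0,1]])
def pt(u,v,z,pos,q):
    d=np.array([u-318.381,v-199.265]);r=np.hypot(*d);th=r/309.707
    ray=np.r_[np.sin(th)*d/r,np.cos(th)]
    W=R.from_quat([q[1],q[2],q[3],q[0]]).as_matrix()
    o=W@H[:3,3]+pos;k=W@H[:3,:3]@ray
    return o+k*(z-o[2])/k[2]
if __name__=="__main__":
    p=[0.5640662,0.26108571,0.10690272];q=[0.00237606,0.99996386,0.00554523,-0.00599021]
    for u,v,z in[(283,192,.038),(344,192,.038),(286,311,.038),(340,312,.038),(570,168,.021),(608,191,.021),(522,291,.032),(567,298,.032)]:print(u,v,pt(u,v,z,p,q).round(4))
E
python3 wr.py
```

```text
283 192 [0.5805 0.2861 0.038 ]
344 192 [0.5809 0.2425 0.038 ]
286 311 [0.4716 0.2878 0.038 ]
340 312 [0.4711 0.2407 0.038 ]
570 168 [0.6038 0.0159 0.021 ]
608 191 [ 0.582  -0.0631  0.021 ]
522 291 [0.474  0.0482 0.032 ]
567 298 [ 0.4511 -0.0366  0.032 ]
```

```bash
python3 steer.py '[{"dz": 0.03},{"dz": 0.03},{"dz": 0.012},{},{}]'
```

```text
clock: 3.23
position: [0.5696, 0.264, 0.0424]
ee_rot: [-0.0, 1.0, 0.006, 0.001]
contact_force: [-0.6, -0.8, 1.3]
width: 0.0848
gripper_force: 0.0
```

Down 6 mm more, close, lift.

```bash
python3 steer.py '[{"dz": 0.006},{},{}]'
python3 steer.py '[{},{},{},{},{}]' 0.03 20
python3 steer.py '[{},{}]'
python3 steer.py '[{"dz": -0.01},{"dz": -0.02},{"dz": -0.03},{"dz": -0.03},{}]'
python3 - <<'E'
from rig import manip
import cv2,numpy as np
d=manip.get_image("side")
cv2.imwrite("pics/s2.png",cv2.resize(d["img"][170:370,80:380,::-1],None,fx=2,fy=2))
E
```

```text
clock: 3.48
position: [0.569, 0.2646, 0.036]
ee_rot: [-0.0, 1.0, 0.006, 0.001]
contact_force: [-0.3, -0.4, 0.8]
width: 0.0851
gripper_force: 0.0
clock: 3.9
position: [0.5684, 0.2647, 0.0352]
ee_rot: [-0.0, 1.0, 0.006, 0.0]
contact_force: [-1.2, 0.5, 3.5]
width: 0.045
gripper_force: 20.3
clock: 4.07
position: [0.5684, 0.2647, 0.0352]
ee_rot: [-0.0, 1.0, 0.006, 0.0]
contact_force: [-0.6, 0.4, 4.9]
width: 0.0449
gripper_force: 20.5
clock: 4.48
position: [0.5721, 0.2654, 0.1307]
ee_rot: [-0.001, 1.0, 0.007, 0.006]
contact_force: [1.2, -0.2, 0.8]
width: 0.0376
gripper_force: 0.0
```

View pics/s2.png

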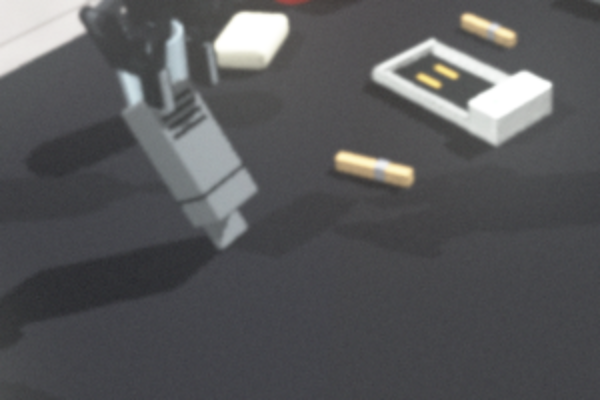

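The pack tilted steeply (about 45°), but it's slipping out at 20 N (width 38 mm, grip 0). I'll open, let it settle and look.

```bash
python3 steer.py '[{},{},{},{},{}]' 0.085
python3 - <<'E'
from rig import manip
import cv2,numpy as np
s=manip.get_state();print(s["position"],s["ee_rot"],s["width"])
d=manip.get_image("wrist")
cv2.imwrite("pics/w3.png",d["img"][:,:,::-1])
E
```

```text
clock: 4.95
position: [0.5677, 0.2642, 0.1236]
ee_rot: [0.0, 1.0, 0.006, -0.001]
contact_force: [0.1, -0.6, -0.3]
width: 0.0849
gripper_force: 0.0
[0.56768903 0.26421808 0.12360564] [ 3.51216955e-04  9.99979196e-01  6.37140786e-03 -9.42653254e-04] 0.08492082742899666
```

View pics/w3.png

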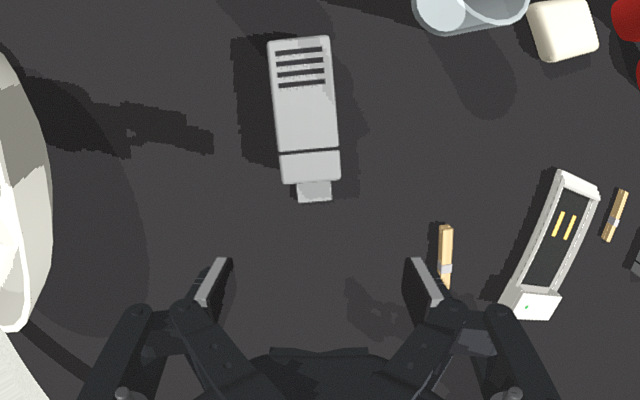

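The pack is still upright and flat, but farther away. Its top corners are at (267,41), (329,36), (280,182) and (341,180).

Run:
```python
from wr import *
p=[0.56768903,0.26421808,0.12360564];q=[3.51e-04,9.9998e-01,6.37e-03,-9.43e-04]
P=np.array([pt(u,v,.038,p,q) for u,v in[(267,41),(329,36),(280,182),(341,180)]])
print(P.round(4),P.mean(0)); h=P[:2].mean(0)-P[2:].mean(0);print(np.hypot(*h[:2]),np.arctan2(h[1],h[0]))
for u,v in((297,201),(331,200)):print(pt(u,v,.007,p,q))
```

```text
[[0.6939 0.3026 0.038 ]
 [0.6972 0.258  0.038 ]
 [0.5874 0.2937 0.038 ]
 [0.5895 0.247  0.038 ]] [0.64202797 0.27531445 0.038     ]
0.10755617188750888 0.09262177759353403
[0.56127264 0.28284852 0.007     ]
[0.56257965 0.25278434 0.007     ]
```

```bash
python3 steer.py '[{"spin": -0.075},{"dx": 0.035,"dy": -0.002},{"dx": 0.035,"dy": -0.002},{"dx": 0.035,"dy": -0.001,"dz": 0.02},{"dz": 0.03}]'
python3 steer.py '[{"dz": 0.03},{"dz": 0.007},{},{}]'
```

```text
clock: 5.42
position: [0.6827, 0.28, 0.0774]
ee_rot: [-0.002, 0.999, 0.043, 0.008]
contact_force: [1.8, 0.1, 0.3]
width: 0.085
gripper_force: 0.0
clock: 5.75
position: [0.6724, 0.2787, 0.038]
ee_rot: [0.0, 0.999, 0.044, -0.0]
contact_force: [-0.5, 0.3, 0.3]
width: 0.085
gripper_force: 0.0
```

```bash
python3 steer.py '[{"dz": 0.001},{},{},{},{}]' 0.03 40
python3 steer.py '[{},{"dz": -0.002},{"dz": -0.005},{"dz": -0.008},{"dz": -0.01}]'
python3 steer.py '[{"dz": -0.012},{"dz": -0.012},{"dz": -0.012},{"dz": -0.008},{}]'
python3 - <<'E'
from rig import manip
import cv2,numpy as np
d=manip.get_image("side")
cv2.imwrite("pics/s4.png",cv2.resize(d["img"][140:340,40:340,::-1],None,fx=2.6,fy=2.6))
E
```

```text
clock: 6.17
position: [0.6734, 0.2788, 0.039]
ee_rot: [-0.0, 0.999, 0.044, 0.002]
contact_force: [-0.9, -1.2, 6.9]
width: 0.0298
gripper_force: 3.2
clock: 6.58
position: [0.6719, 0.2785, 0.0618]
ee_rot: [0.0, 0.999, 0.044, -0.001]
contact_force: [-0.6, -1.3, 0.3]
width: 0.0301
gripper_force: 0.0
clock: 7.0
position: [0.6739, 0.2791, 0.109]
ee_rot: [-0.001, 0.999, 0.044, 0.003]
contact_force: [-0.4, -0.1, 0.5]
width: 0.03
gripper_force: 0.0
```

View pics/s4.png

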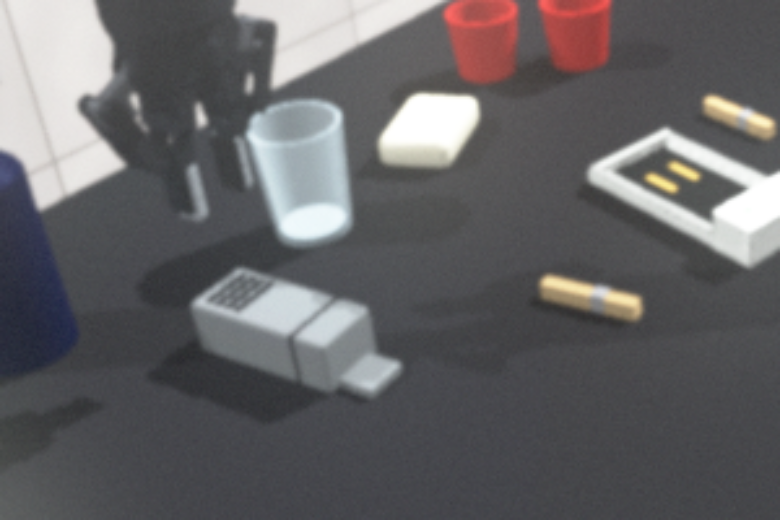

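The grasp missed. The pack lies flat and nearer the robot than I measured, so it was probably still bouncing in the last picture. In this side crop its top heel corners are at (193,307) and (240,268), the tongue-side −y top corner at (373,312), and the tongue end at (402,365) and (372,393).

Run:
```python
from rig import manip
import fit,numpy as np,cv2
d=manip.get_image("side");fit.K=d["camera_matrix"];fit.T=d["T"]
m=lambda u,v:(40+(u+.5)/2.6-.5,140+(v+.5)/2.6-.5)
print(fit.fit([(55,23,38),(55,-23,38),(-55,-23,38),(-81,-15,7),(-81,15,7)],[m(*p) for p in[(193,307),(240,268),(373,312),(402,365),(372,393)]]))
s=manip.get_state();print(s["position"],s["ee_rot"])
w=manip.get_image("wrist");t=manip.get_image("top")
a=t["img"][110:220,180:270,::-1];a=cv2.resize(a,None,fx=4,fy=4)
b=w["img"][100:,160:500,::-1];b=cv2.resize(b,(0,0),fx=1.2,fy=1.2)
o=np.zeros((440,800,3),np.uint8);o[:440,:360]=a;o[:360,370:370+408]=b
cv2.imwrite("pics/c5.png",o)
```

```text
(array([0.63766457, 0.27497782, 0.09159559]), array([[-1.09, -0.46],
       [ 0.7 ,  0.22],
       [-0.49, -0.88],
       [ 0.54,  0.46],
       [ 0.34,  0.45]]))
[0.67251529 0.27867008 0.10628988] [-6.56621468e-05  9.99036562e-01  4.38833954e-02  4.36908568e-04]
```

View pics/c5.png

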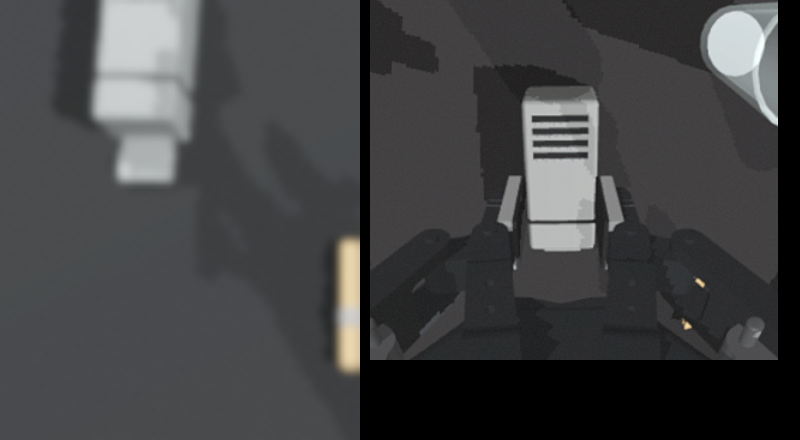

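The wrist view shows the pack centred between the pads, at about x 560 in the crop, so position was fine. The pads slid off the top because I gripped too high: they sit farther back when partly open. I'll grip deeper.

```bash
python3 steer.py '[{},{},{"dz": 0.02},{"dz": 0.02},{"dz": 0.02}]' 0.085 40
python3 steer.py '[{"dz": 0.015},{"dz": 0.006},{},{}]'
```

```text
clock: 7.62
position: [0.6724, 0.2786, 0.045]
ee_rot: [0.0, 0.999, 0.044, 0.0]
contact_force: [0.3, 0.3, 0.2]
width: 0.085
gripper_force: 0.0
clock: 7.95
position: [0.6725, 0.2787, 0.0246]
ee_rot: [0.0, 0.999, 0.044, -0.0]
contact_force: [0.5, -0.9, 0.3]
width: 0.085
gripper_force: 0.0
```

```bash
python3 steer.py '[{},{},{},{},{}]' 0.03 40
python3 steer.py '[{},{"dz": -0.002},{"dz": -0.005},{"dz": -0.008},{"dz": -0.01}]'
python3 steer.py '[{"dz": -0.012},{"dz": -0.012},{"dz": -0.012},{"dz": -0.012},{}]'
python3 - <<'E'
from rig import manip
import cv2,numpy as np
d=manip.get_image("side")
cv2.imwrite("pics/s6.png",cv2.resize(d["img"][140:340,40:340,::-1],None,fx=2.6,fy=2.6))
E
```

```text
clock: 8.37
position: [0.6731, 0.2789, 0.0261]
ee_rot: [-0.0, 0.999, 0.044, 0.001]
contact_force: [-0.0, 1.1, 3.4]
width: 0.0448
gripper_force: 43.1
clock: 8.78
position: [0.6712, 0.2782, 0.0486]
ee_rot: [0.001, 0.999, 0.044, -0.002]
contact_force: [-0.0, 0.0, -2.9]
width: 0.0449
gripper_force: 42.2
clock: 9.2
position: [0.6744, 0.2793, 0.102]
ee_rot: [-0.001, 0.999, 0.044, 0.003]
contact_force: [0.1, 0.9, -3.5]
width: 0.0449
gripper_force: 42.3
```

Held now. I'll check the tilt.

View pics/s6.png

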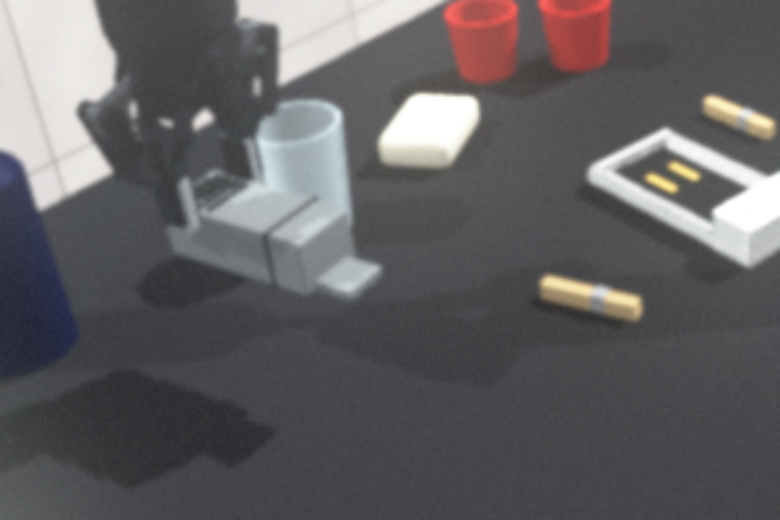

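The side crop shows the pack held and nearly level, with its tongue end at (382,265) and (350,297). I'll loosen the grip in steps and track the sag numerically.

```bash
cat > tilt.py <<'E'
import cv2,numpy as np,sys
from scipy.spatial.transform import Rotation as R
from scipy.optimize import least_squares
import fit
from rig import manip
OBJ=np.array([(-81,-15,7),(-81,15,7),(-55,-23,38),(55,23,0)])/1e3
PIV=np.array([.0345,0,.023])
m=lambda u,v:(40+(u+.5)/2.6-.5,140+(v+.5)/2.6-.5)
def solve(px,s,d):
    fit.K=d["camera_matrix"];fit.T=d["T"];q=s["ee_rot"]
    g=s["position"]+np.array([0,0,-.003]);yaw=R.from_quat([q[1],q[2],q[3],q[0]]).as_matrix()[:,0];yaw=np.arctan2(yaw[1],yaw[0])
    def f(p):
        Rm=(R.from_euler('z',yaw)*R.from_euler('y',-p[0])).as_matrix()   # p[0]<0: tongue up
        return np.r_[(fit.proj((OBJ-PIV-[p[1],0,p[2]])@Rm.T+g)-px).ravel(),p[1:]*100]
    # sag: +x end up = rotation about -y
    r=least_squares(f,[0,0,0]);return r.x,r.fun[:8].round(1)
if __name__=="__main__":
    s=manip.get_state();d=manip.get_image("side");new=cv2.cvtColor(d["img"],cv2.COLOR_RGB2GRAY)
    if len(sys.argv)>1: px=np.array([m(*p) for p in[(382,265),(350,297),(350,222),(172,252)]],np.float32)
    else:
        z=np.load("trk.npz");px,st,_=cv2.calcOpticalFlowPyrLK(z["im"],new,z["px"].astype(np.float32)[:,None],None,winSize=(21,21));px=px[:,0]
    np.savez("trk.npz",im=new,px=px)
    x,r=solve(px,s,d);print("sag deg",np.degrees(x[0]).round(1),"dx,dz",x[1:].round(4),"res",r,"w",s["width"],s["gripper_force"])
E
python3 tilt.py init
python3 steer.py '[{},{}]' - 32; python3 tilt.py
python3 steer.py '[{},{}]' - 26; python3 tilt.py
```

```text
sag deg 2.3 dx,dz [-0.0001 -0.003 ] res [-0.   2.8 -0.3  0.6  0.2 -3.7 -0.   0.6] w 0.04516769975395033 42.336475253105164
clock: 9.47
position: [0.6716, 0.2784, 0.0966]
ee_rot: [0.0, 0.999, 0.044, -0.001]
contact_force: [-0.4, -0.0, -2.6]
width: 0.0449
gripper_force: 42.3
sag deg 2.0 dx,dz [-0.0007 -0.0027] res [-0.4  2.9 -0.4  0.7  0.9 -4.1 -0.2  0.8] w 0.0449353187569169 42.316712737083435
clock: 9.68
position: [0.6721, 0.2785, 0.0969]
ee_rot: [0.0, 0.999, 0.044, -0.001]
contact_force: [-0.4, -1.1, -2.7]
width: 0.0449
gripper_force: 42.3
sag deg 2.1 dx,dz [-0.0007 -0.0028] res [-0.3  2.9 -0.4  0.7  0.8 -4.1 -0.2  0.8] w 0.0449330324409674 42.31650173664093
```

```bash
python3 steer.py '[{},{}]' 0.031 26; python3 tilt.py
python3 steer.py '[{},{}]' 0.04 20; python3 tilt.py
```

```text
clock: 9.9
position: [0.6724, 0.2786, 0.0975]
ee_rot: [0.0, 0.999, 0.044, -0.0]
contact_force: [-0.7, -1.0, -3.0]
width: 0.0448
gripper_force: 42.3
sag deg 2.1 dx,dz [-0.0006 -0.0027] res [-0.3  2.9 -0.4  0.7  0.7 -4.1 -0.2  0.8] w 0.044761249320218736 42.315807938575745
clock: 10.12
position: [0.6724, 0.2786, 0.0977]
ee_rot: [0.0, 0.999, 0.044, 0.0]
contact_force: [0.1, -0.1, -4.3]
width: 0.0446
gripper_force: 42.3
sag deg 2.1 dx,dz [-0.0006 -0.0027] res [-0.3  2.9 -0.4  0.7  0.7 -4.1 -0.2  0.8] w 0.04463640686426425 42.31648564338684
```

The gripper keeps its force once it has gripped. I'll set the pack down and regrip nearer the heel at 20 N.

```bash
python3 steer.py '[{"dz": 0.025},{"dz": 0.025},{"dz": 0.018},{"dz": 0.003},{}]'
python3 steer.py '[{},{},{},{"dx": 0.008},{}]' 0.06 20
python3 steer.py '[{},{},{},{},{}]' 0.03 20
```

```text
clock: 10.58
position: [0.6717, 0.2784, 0.0261]
ee_rot: [0.0, 0.999, 0.044, -0.001]
contact_force: [-0.3, -0.7, -3.5]
width: 0.0451
gripper_force: 43.8
clock: 11.0
position: [0.6827, 0.2796, 0.0277]
ee_rot: [-0.0, 0.999, 0.044, 0.002]
contact_force: [0.9, 0.5, -0.3]
width: 0.0601
gripper_force: 0.0
clock: 11.42
position: [0.6811, 0.2793, 0.0272]
ee_rot: [-0.0, 0.999, 0.044, 0.001]
contact_force: [1.4, -0.3, 2.0]
width: 0.0456
gripper_force: 21.8
```

```bash
python3 steer.py '[{"dz": -0.002},{"dz": -0.005},{"dz": -0.008},{"dz": -0.012},{"dz": -0.012}]'
python3 tilt.py
python3 steer.py '[{"dz": -0.012},{"dz": -0.012},{"dz": -0.009},{}]'
python3 tilt.py
```

```text
clock: 11.83
position: [0.6798, 0.2793, 0.0661]
ee_rot: [0.0, 0.999, 0.044, -0.001]
contact_force: [-0.2, 0.8, -3.3]
width: 0.0453
gripper_force: 21.3
sag deg 1.0 dx,dz [ 0.0057 -0.0073] res [-1.5 -2.6 -1.7 -4.5  3.   7.4  0.5 -0.4] w 0.045305623600515904 21.29168540239334
clock: 12.22
position: [0.682, 0.2799, 0.1022]
ee_rot: [-0.001, 0.999, 0.044, 0.003]
contact_force: [1.9, -0.9, -2.5]
width: 0.0454
gripper_force: 21.4
sag deg 8.2 dx,dz [ 0.0054 -0.0039] res [-0.5  2.9 -0.5  0.7  0.3 -3.9  0.6  0.4] w 0.04543742624646041 21.396897733211517
```

The sag is now about 6–8°, which is enough. I'll carry the pack smoothly to just in front of the lip and above the dock, then check there.

```bash
python3 tilt.py
python3 steer.py '[{"dx": -0.012,"spin": 0.02},{"dx": -0.02,"spin": 0.04},{"dx": -0.025,"spin": 0.06},{"dx": -0.02,"spin": 0.06},{"dx": -0.012,"spin": 0.06}]'
python3 steer.py '[{"dy": 0.005,"spin": 0.045},{"dy": 0.012,"spin": 0.021},{"dx": 0.004,"dy": 0.02},{"dx": 0.005,"dy": 0.025},{"dx": 0.006,"dy": 0.028}]'
python3 steer.py '[{"dx": 0.006,"dy": 0.028},{"dx": 0.006,"dy": 0.028},{"dx": 0.006,"dy": 0.028},{"dx": 0.006,"dy": 0.028},{"dx": 0.006,"dy": 0.028}]'
python3 steer.py '[{"dx": 0.005,"dy": 0.025},{"dx": 0.004,"dy": 0.02},{"dx": 0.002,"dy": 0.01},{}]'
```

```text
sag deg 8.2 dx,dz [ 0.0052 -0.0039] res [-0.6  2.8 -0.7  0.7  0.5 -3.9  0.6  0.4] w 0.04562574048192408 21.369089484214783
clock: 12.73
position: [0.5878, 0.2774, 0.0975]
ee_rot: [0.001, 0.997, -0.077, -0.002]
contact_force: [0.5, 0.6, -3.8]
width: 0.0455
gripper_force: 21.3
clock: 13.15
position: [0.587, 0.1858, 0.0981]
ee_rot: [0.0, 0.994, -0.108, -0.0]
contact_force: [0.6, -0.2, -4.2]
width: 0.0455
gripper_force: 21.4
clock: 13.57
position: [0.5858, 0.0412, 0.0983]
ee_rot: [0.0, 0.994, -0.109, -0.0]
contact_force: [0.1, -0.1, -3.3]
width: 0.0456
gripper_force: 21.4
clock: 13.9
position: [0.585, -0.0153, 0.0984]
ee_rot: [0.001, 0.994, -0.11, -0.0]
contact_force: [0.6, 0.4, -3.9]
width: 0.0458
gripper_force: 21.6
```

```bash
python3 steer.py '[{"dx": 0.006,"dy": 0.015},{"dz": 0.008},{"dz": 0.004},{},{}]'
python3 - <<'E'
from rig import manip
import cv2,numpy as np
s=manip.get_state();print(s["position"],s["ee_rot"])
d=manip.get_image("side");t=manip.get_image("top")
np.savez("v.npz",side=d["img"],top=t["img"])
a=cv2.resize(d["img"][130:250,240:370,::-1],None,fx=3.8,fy=3.8,interpolation=cv2.INTER_CUBIC)
b=cv2.resize(t["img"][140:240,295:370,::-1],None,fx=3.8,fy=3.8,interpolation=cv2.INTER_CUBIC)
o=np.zeros((460,794,3),np.uint8);o[:456,:494]=a;o[:380,500:785]=b
cv2.imwrite("pics/c7.png",o)
E
```

```text
clock: 14.32
position: [0.5869, -0.0271, 0.0858]
ee_rot: [-0.0, 0.994, -0.108, -0.001]
contact_force: [-0.0, 0.6, -3.7]
width: 0.0451
gripper_force: 21.7
[ 0.58686833 -0.02707454  0.08583941] [-3.42750270e-04  9.94105722e-01 -1.08408945e-01 -1.09433271e-03]
```

View pics/c7.png

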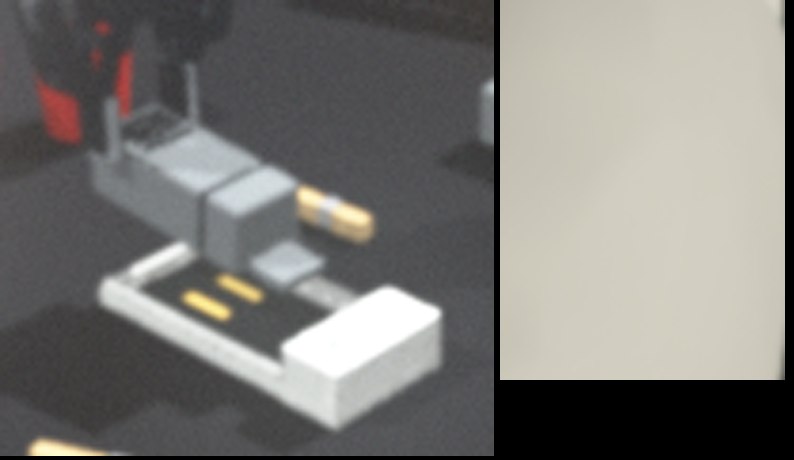

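The side crop shows the tilted pack above the dock. The tongue-end top corners are at (325,262) and (283,285), the block's tongue-side top corners at (300,185) and (238,212), its lower corner at (242,268), and its heel bottom corner at (93,185). The dock's lip corners are at (441,312), (335,373), (285,347) and (388,288). The arm blocks the top view.

Run:
```python
from rig import manip
import fit,numpy as np
from scipy.optimize import least_squares
from scipy.spatial.transform import Rotation as R
fit.K=np.array([[515.33326332,0,317.38011998],[0,515.33326332,199.34027267],[0,0,1]])
fit.T=np.array([[-0.85003542,-0.24541965,0.46605684,0.0218004],[-0.52620753,0.43490283,-0.7307292,0.71043189],[-0.02335413,-0.86638832,-0.49882448,0.54381758],[0,0,0,1]])
m=lambda L:np.array([(240+(u+.5)/3.8-.5,130+(v+.5)/3.8-.5) for u,v in L])
x,r=fit.fit([(-98,-39,32),(-98,39,32),(-62,39,32),(-62,-39,32),(-98,39,0)],m([(441,312),(335,373),(285,347),(388,288),(335,428)]));print("dock",x,r.ravel())
dx=x
obj=np.array([(-81,-15,7),(-81,15,7),(-55,-23,38),(-55,23,38),(-55,23,0),(55,23,0)])/1e3
px=m([(325,262),(283,285),(300,185),(238,212),(242,268),(93,185)])
yaw=-.2173
M=lambda p:(R.from_euler('z',p[4] if len(p)>4 else yaw)*R.from_euler('y',-p[3])).as_matrix()
f=lambda p:(fit.proj(obj@M(p).T+p[:3])-px).ravel()
for x0 in([.55,-.02,.06,.1],[.55,-.02,.06,.1,yaw]):
    r=least_squares(f,x0);p=r.x;print("pack",p.round(4),r.fun.round(1))
    tip=p[:3]+M(p)@[-.081,0,0];print("tip",tip.round(4))
    for D in(dx,np.array([.5156,-.0148,-.2179])):
        c,s=np.cos(D[2]),np.sin(D[2]);v=tip[:2]-D[:2];print("  in dock",c*v[0]+s*v[1],-s*v[0]+c*v[1])
```

```text
dock [ 0.51559913 -0.01950657 -0.22074031] [ 0.29 -0.26  0.07  0.24 -0.86 -0.07  0.2  -0.39  0.3   0.32]
pack [ 0.5652 -0.0425  0.044   0.1341] [-0.3 -0.7  0.1 -1.   0.8 -0.7  0.5  0.6 -1.7  1.9  0.6 -0.1]
tip [ 0.4868 -0.0252  0.0332]
  in dock -0.02688694694057001 -0.011861339065841026
  in dock -0.025903915821142175 -0.016380391338839607
pack [ 0.5693 -0.0475  0.0406  0.1424 -0.202 ] [-0.4 -0.8  0.2 -1.1  0.7 -0.6  0.7  0.7 -1.6  1.8  0.3 -0.1]
tip [ 0.4907 -0.0314  0.0291]
  in dock -0.02164696048867847 -0.01704100483115981
  in dock -0.02067866231921096 -0.02157491935368156
```

Run:
```python
import fit,numpy as np
from scipy.optimize import least_squares
from scipy.spatial.transform import Rotation as R
K1,T1=fit.K.copy(),fit.T.copy()
K2=np.array([[515.33326332,0,317.38011998],[0,515.33326332,199.34027267],[0,0,1]])
T2=np.array([[-0.85003542,-0.24541965,0.46605684,0.0218004],[-0.52620753,0.43490283,-0.7307292,0.71043189],[-0.02335413,-0.86638832,-0.49882448,0.54381758],[0,0,0,1]])
m=lambda L:np.array([(240+(u+.5)/3.8-.5,130+(v+.5)/3.8-.5) for u,v in L])
# dock, both cameras
o1=np.array([(-98,39,32),(-98,-39,32),(78,39,21),(78,-39,21),(-62,-39,32)])/1e3
p1=np.array([(300+(u-384.5)/6-.5,148+(v+.5)/7-.5) for u,v in[(403,505),(605,592),(557,13),(754,92),(640,490)]])
o2=np.array([(-98,-39,32),(-98,39,32),(-62,39,32),(-62,-39,32),(-98,39,0)])/1e3
p2=m([(441,312),(335,373),(285,347),(388,288),(335,428)])
def g(p):
    Rz=R.from_euler('z',p[2]).as_matrix();out=[]
    for K,T,o,px in((K1,T1,o1,p1),(K2,T2,o2,p2)):
        fit.K,fit.T=K,T;out.append((fit.proj(o@Rz.T+[p[0],p[1],0])-px).ravel())
    return np.concatenate(out)
D=least_squares(g,[.5,0,-.2]).x;print("dock",D.round(4))
fit.K,fit.T=K2,T2
tcp=np.array([.5869,-.0271,0]);yaw=-.2173
obj=np.array([(-81,-15,7),(-81,15,7),(-55,-23,38),(-55,23,38),(-55,23,0),(55,23,0)])/1e3
px=m([(325,262),(283,285),(300,185),(238,212),(242,268),(93,185)])
ux=np.array([np.cos(yaw),np.sin(yaw),0])
M=lambda p:(R.from_euler('z',yaw)*R.from_euler('y',-p[2])).as_matrix()
P=lambda p:tcp-ux*p[0]+[0,0,p[1]]
r=least_squares(lambda p:(fit.proj(obj@M(p).T+P(p))-px).ravel(),[.04,.06,.1]);p=r.x
print("d,z,sag",p.round(4),r.fun.round(1))
c,s=np.cos(D[2]),np.sin(D[2])
for n,w in(("tip",P(p)+M(p)@[-.081,0,0]),("heel",P(p)+M(p)@[.055,0,0]),("tcp",tcp)):
    v=w[:2]-D[:2];print(n,"dock xy",(c*v[0]+s*v[1]).round(4),(-s*v[0]+c*v[1]).round(4),"z",w[2].round(4))
```

```text
dock [ 0.5152 -0.016  -0.2092]
d,z,sag [0.0387 0.0593 0.1245] [ 0.4 -0.6  0.4 -0.7  1.2 -1.2  0.3  0.3 -1.8  2.3 -0.7 -0. ]
tip dock xy -0.0466 0.005 z 0.0493
heel dock xy 0.0883 0.0039 z 0.0661
tcp dock xy 0.0724 0.004 z 0.0
```

Both estimates agree: sag about 7°, tongue tip at dock x −47, y +4, z ≈ 47 mm. I'll lower it, centre it in y, then push it under the lip.

```bash
python3 steer.py '[{"dy": 0.004,"dz": 0.008},{"dz": 0.012},{"dz": 0.01},{},{}]'
python3 steer.py '[{"dz": 0.002},{"dz": 0.002},{},{}]'
```

```text
clock: 14.83
position: [0.586, -0.0322, 0.0557]
ee_rot: [-0.0, 0.994, -0.109, -0.001]
contact_force: [-0.2, -0.6, -3.1]
width: 0.0456
gripper_force: 21.7
clock: 15.17
position: [0.5869, -0.0324, 0.0529]
ee_rot: [0.0, 0.994, -0.109, 0.0]
contact_force: [0.2, -0.3, -4.6]
width: 0.0454
gripper_force: 21.7
```

```bash
python3 steer.py '[{"dz": 0.0015},{"dx": -0.008},{"dx": -0.008},{},{}]'
python3 steer.py '[{"dx": -0.006},{"dx": -0.005},{},{}]'
```

```text
clock: 15.58
position: [0.5696, -0.0285, 0.0511]
ee_rot: [-0.0, 0.994, -0.109, -0.001]
contact_force: [-0.9, -0.3, -3.6]
width: 0.0453
gripper_force: 21.8
clock: 15.92
position: [0.5595, -0.0263, 0.0511]
ee_rot: [-0.0, 0.994, -0.109, -0.001]
contact_force: [-1.2, -0.4, -1.8]
width: 0.0454
gripper_force: 21.8
```

The tongue is in freely, tip at about x −75. A little further, then swing the heel down.

```bash
python3 steer.py '[{"dx": -0.004},{},{"dz": 0.003},{},{}]'
python3 steer.py '[{"dz": 0.003},{"dz": 0.003},{},{}]'
```

```text
clock: 16.33
position: [0.5572, -0.0258, 0.0484]
ee_rot: [0.0, 0.994, -0.109, 0.001]
contact_force: [1.4, -0.4, -0.5]
width: 0.0453
gripper_force: 22.1
clock: 16.67
position: [0.5566, -0.0257, 0.042]
ee_rot: [0.0, 0.994, -0.109, -0.0]
contact_force: [1.2, 0.1, -1.5]
width: 0.0453
gripper_force: 22.0
```

```bash
python3 steer.py '[{},{},{},{}]' 0.07
python3 steer.py '[{"dz": -0.02},{"dz": -0.04},{"dz": -0.04},{"dz": -0.02},{}]'
python3 - <<'E'
from rig import manip
import cv2,numpy as np
s=manip.get_state();print(s["position"],s["ee_rot"])
d=manip.get_image("side");w=manip.get_image("wrist")
np.savez("v2.npz",side=d["img"],w=w["img"])
b=cv2.cvtColor(w["img"],cv2.COLOR_RGB2GRAY)
# coarse look by numbers: edges of grey pack in side view
a=cv2.cvtColor(d["img"],cv2.COLOR_RGB2GRAY)[160:250:3,255:365:3]
for r in a:print(''.join(" .:-=+*#%@"[min(9,int(v)//26)] for v in r))
E
```

```text
clock: 17.0
position: [0.556, -0.0255, 0.0421]
ee_rot: [0.0, 0.994, -0.109, -0.0]
contact_force: [-0.1, 0.5, -0.4]
width: 0.0697
gripper_force: 0.0
clock: 17.42
position: [0.5598, -0.0261, 0.1678]
ee_rot: [0.0, 0.994, -0.109, 0.005]
contact_force: [-0.1, 0.5, 0.1]
width: 0.07
gripper_force: 0.0
[ 0.55981011 -0.0261301   0.16779867] [ 3.63867294e-04  9.94044064e-01 -1.08843601e-01  5.41632752e-03]
-------:::::::::::-:-:::::---------:-
-------::::::::-----------:-----:-:--
:----:::::-:::---:------------------:
:::------------:------------:------::
------:--------------------------::::
----------------------------------:::
-------------------%@*---------------
-------------------*#@@#+------------
-----------+*++=--:=**#%@%*----------
---------+*=====++-::-++*%@%---------
--------**++===*%%#+-::-=***---------
--------=+#*+*%%%%%%#*--:-==---------
--------==++*%%%%%%%%#**=------------
------=#+===++#%%%%#*#%%%*-----------
----=%@%+=====++##*#%%%%#+-----------
----#@%*=======+==*%%%#+==--=*=------
----#%%%*-=========+*+====*@@@@%=-:--
---:-*#%%%*-====+-++=====%@@@@@@@@---
--::::-*%%%%+-==+-=====*@@@@@@@@@%---
--::::::=*%%%%+-=====*@@@@@@@@@@#*---
--::::::::=*%%%%+-=+@@@@@@@@@@###*---
---:::::::::=#%%@%+=%@@@@@@@%####*---
----:::::::::-+#%%@%%%%@@@@#####*+---
------:::::::::-+#%%%%%%@######*=----
---------::::::::-+%%%%%%#####+------
----------:::::::::-#%%%%###+--------
-------------:::-::::=#%%#*=---------
----------------:::::::+#+-----------
:----:-----------::::::--------------
%*=---------------::::---------------
```

The coarse brightness map shows the pack lying between the dock walls and under the lip. My picture allowance is used up, so I'll check flatness by touch: closed fingertips should meet the heel top at TCP z ≈ 0.070.

```bash
python3 steer.py '[{"dx": -0.008},{"dz": 0.02},{"dz": 0.03},{"dz": 0.025},{}]' 0 20
python3 steer.py '[{"dz": 0.006},{"dz": 0.004},{},{}]'
python3 steer.py '[{"dz": 0.002},{},{}]'
python3 steer.py '[{"dz": 0.002},{},{}]'
```

```text
clock: 17.93
position: [0.5425, -0.0229, 0.081]
ee_rot: [-0.0, 0.994, -0.109, -0.007]
contact_force: [-1.1, 0.4, 0.0]
width: 0.0092
gripper_force: 0.0
clock: 18.27
position: [0.5493, -0.024, 0.0779]
ee_rot: [0.0, 0.994, -0.109, 0.001]
contact_force: [0.5, -0.0, -0.4]
width: 0.0
gripper_force: 0.0
clock: 18.52
position: [0.549, -0.024, 0.0757]
ee_rot: [0.0, 0.994, -0.109, 0.001]
contact_force: [0.1, -0.7, -0.3]
width: -0.0
gripper_force: 0.0
clock: 18.77
position: [0.5486, -0.0239, 0.0732]
ee_rot: [0.0, 0.994, -0.109, -0.0]
contact_force: [-0.3, -1.3, 0.1]
width: -0.0001
gripper_force: 0.0
```

```bash
python3 steer.py '[{"dz": 0.0015},{},{}]'
python3 steer.py '[{"dz": 0.0015},{},{}]'
python3 steer.py '[{"dz": 0.001},{},{}]'
```

```text
clock: 19.02
position: [0.5486, -0.0239, 0.0715]
ee_rot: [0.0, 0.994, -0.109, -0.0]
contact_force: [-0.7, -0.2, -0.3]
width: -0.0003
gripper_force: 0.0
clock: 19.27
position: [0.5486, -0.0239, 0.0701]
ee_rot: [0.0, 0.994, -0.109, -0.0]
contact_force: [-0.2, 0.3, 0.7]
width: -0.0001
gripper_force: 0.0
clock: 19.52
position: [0.5487, -0.0239, 0.0691]
ee_rot: [0.0, 0.994, -0.109, -0.0]
contact_force: [0.3, -0.0, 0.6]
width: 0.0002
gripper_force: 0.0
```

The heel top is at or below 48 mm, so the pack is flat, and the grasp geometry puts its tip at about x −79 mm. Back off and hand in.

```bash
python3 steer.py '[{"dz": -0.02},{"dz": -0.04},{"dz": -0.04},{},{}]'
python3 -c "
from rig import manip
print(manip.sign_off())"
```

```text
clock: 19.93
position: [0.5506, -0.0242, 0.172]
ee_rot: [0.0, 0.994, -0.109, 0.003]
contact_force: [0.2, 1.0, -0.0]
width: 0.0001
gripper_force: 0.0
the job is handed in; nothing more can be done
None
```

I hooked the long pack's tongue under the dock's lip, swung it down flat, released it and handed in at about 20 s; touch and grasp geometry say it is seated, but sign-off gave no verdict, an early weak grip dropped the pack once, and the short pack was never touched.

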